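Take the microphone mount off the T-slot rail

ROBOT

A 6-joint arm with a two-finger parallel gripper is mounted at the origin on the work surface. World frame = base frame: x ahead of the robot, y to its left, z up, the work surface at z = 0. Lengths are in m, angles in rad, forces in N, time in s.
With the tool pointing down it reaches from about 0.4 to 0.925 m from the base axis. Payload 12.5 kg.
Tool frame: the origin (TCP) lies at the very end of the fingers, on their centre line; the grasp point (between the pads) lies 19 mm behind it; z points along the fingers, y is the line along which they close (so a half turn about z gives the same grasp; the last joint's range is limited). The gripper opens to 95 mm and grips with 3 to 60 N. Pads are 20 mm wide; open, the fingers measure 119 mm over their backs; the gripper's body (75 mm by 180 mm) begins 59 mm behind the grasp point.
Start: joints at [-1.249, 0.491, 1.559, -0, 1.092, -0.106], TCP at [0.259, -0.569, 0.19] pointing down, gripper open.
Joint ranges: [-3.1, 3.1], [-0.84, 2.19], [0.05, 2.79], [-1.13, 4.28], [0.06, 2.93], [-2.69, 2.69]. Speed limits (rad/s): [2.22, 2.22, 2.79, 3.14, 3.14, 3.14].

INTERFACE

Orientations are given as a unit quaternion [x, y, z, w].
In Python, from station import bot, camera gives the robot as it stands. The module is installed in compiled form; this text tells all that it offers.
- The arm moves only by the tool jog_arm, never from a script. Its argument "increments" is text: rows parted by semicolons, each of 4 numbers parted by spaces: the shift along the tool's x, y, z in m, then the turn about the tool's z in rad. In form: dx dy dz roll; .... A call has 1 to 10 rows; each row is the pose to reach, as a shift and turn from the pose commanded when the call began, along the tool's axes at that moment; what a row does not reach only later rows make up. A row lasts 1/12 s, in which the tool goes at most 41.7 mm and 7.16 degrees, less where a joint would pass 70% of its speed; a pose out of reach is approached as far as the arm can. A call with a gripper value outside its range is refused whole. "jaw" is the finger opening in m, from 0 to 0.0951, set as the call begins (left out, the last holds). The fingers move at their own pace and stop on an object; "grip_force" is the grip in N (left out, the last holds). Time passes only in rows, so rows that repeat a pose let the fingers close. It gives the time, the measured TCP pose, the force and the opening at its end, in the units of the state.
- bot.read_state(): the state, without advancing time (a new reading comes with each control period).
- camera(name): name is "scene" or "top" or "wrist"; returns a dict with "color" (420x560x3 uint8, red, green, blue), "range_z" (420x560 float32, m along the optical axis (not along the pixel's ray), 0 where there is no reading), "intrinsics" (3x3 intrinsics, pixels), "R" (3x3) and "t" (3): a world point X has camera coordinates R X + t. Camera axes: x right, y down, z forward; pixel columns grow to the right and rows downward; lengths in m; the calibration is good to about 2 mm. The wrist camera is an equidistant fisheye: a pixel r from the principal point sees the ray r / f radians off the axis. A picture is of the moment at which its call begins.
- bot.hand_in(): hands the job in, once; it reports no verdict.
The state is a dict: "time": time; "joint_pos": joint angles; "joint_velocities": joint speeds; "joint_torque": joint torques, N m; "eef_pos": TCP position; "tool_rot": TCP orientation; "contact_force": force on the tool from outside, world axes, zero at the start; "wrist_torque": the same for the moment, N m; "width": finger opening in m.
Only numpy, scipy, OpenCV 4.12 (cv2) and the standard library are available. Lean on these libraries where they do the work, as an engineer would, in place of code of your own. Each camera call takes 0.05 s, during which the arm holds its last target. There are 200 camera calls.

TASK

Take the microphone mount (the slim square post with the brass stud) out of the T-slot rail: slide it along the slot to the end where the lips are cut away and lift it out there, then stand it upright in the empty half of the grey tray. Leave the wide cradle where it is on the rail.

Things in the scene. Friction and masses are not known exactly. Their poses are not given: they have to be found in the camera images.
- mount_grip (a point): Centre of the block of the mount on the rail, 46 mm above the foot's underside. From below: steel foot 40 x 40 x 8 mm, round neck 16 mm across and 16 mm high, black block 24 x 24 x 44 mm (grip here), brass stud 18 mm. z up the stud; x, y along the sides of foot and block, x along the slot at the start. About 0.18 kg. The same mount in the tray's full half is a spare, not meant.
- rail: Fixed aluminium T-slot rail, 360 x 70 x 23 mm. Origin: centre of underside; x along the slot to the open end, z up. Base plate 6 mm thick, full length. From x = -180 (end block) to +100 mm, lips 17 to 23 mm high leave a 22 mm slot at y = 0 over a 46 mm wide channel; the foot has 3 mm play each way. From x = +100 to +180 mm no lips or walls: the foot slides on the bare base and lifts out.
- cradle_mid (a point): Wide black U-shaped cradle riding in the same slot, nearer the closed end; leave it alone. 40 mm along the slot, 66 mm across, its top 62 mm above the table. This point is its middle, 30 mm above the underside of its foot, which is like the mount's.
- bay (a point): Centre of the inner floor of the empty half of the fixed grey tray, 5 mm above the table. Tray 220 x 130 mm outside, 28 mm high, walls 5 mm thick, a cross wall in the middle. The empty half measures 102 mm (x) by 120 mm (y) inside, x and y along its walls; the full half lies on its +x side.
Things that resemble listed ones, but are neither listed nor needed, are in the scene too. What is shaped like the part that bears mount_grip but orange or purple is not meant.

How it is judged:
On the way:
1. the mount has been slid along the slot, foot still down, to where the lips are cut away (x of mount_grip in the frame of rail between 0.105 and 0.25 m and y of mount_grip in the frame of rail between -0.025 and 0.025 m and z of mount_grip in the frame of rail below 0.066 m), for 0.05 s.
At the end, for the whole second after the job is handed in: The mount stands upright (within 10 degrees) and at rest on the floor of the tray's empty half, its axis within 45 mm along x and 55 mm along y of that half's centre, its block's centre 36 to 54 mm above the tray floor (x of mount_grip in the frame of bay between -0.045 and 0.045 m and y of mount_grip in the frame of bay between -0.055 and 0.055 m and z of mount_grip in the frame of bay between 0.036 and 0.054 m and angle between mount_grip's own z axis and vertical below 0.17 rad and linear speed of mount below 0.02 m/s); the robot touches nothing.
It fails at once if the cradle is moved more than 20 mm from its place (distance of cradle_mid from where it was at the start of the episode above 0.02 m).
It also fails if it takes over 42 s, if anything falls off the work surface, if the arm or the gripper's body presses on something with over 40 N, if the wrist force passes 120 N, or if a joint passes its speed limit or range.

## Working session

There is one attempt and no reset: what is moved stays moved. The work goes in short steps, Python scripts to look and compute and a tool call to move; the robot and the scene stay as the last step left them, time stands still between calls to the robot, and variables do not carry over. Pictures are saved under pics/ and viewed, on a budget of 10 in all, crops included, one or two more only if the job needs it, and the job is handed in when it is done.

Besides the shell and the picture viewer there is one more tool, called after ">>>" as name(argument=value, ...), one argument or row to a line, values as JSON. jog_arm: Moves the arm, as the interface text tells. Its arguments: {"type":"object","properties":{"increments":{"type":"string"},"jaw":{"type":"number"},"grip_force":{"type":"number"}},"required":["increments"]}

```bash
mkdir -p pics; cat > h.py <<'E'
import numpy as np, cv2, pickle
from station import bot, camera
def snap(n, tag):
    c=camera(n); pickle.dump(c,open(f'{tag}.pkl','wb')); cv2.imwrite(f'pics/{tag}.png',cv2.cvtColor(c['color'],cv2.COLOR_RGB2BGR)); return c
def load(tag): return pickle.load(open(f'{tag}.pkl','rb'))
def cloud(c):
    K=c['intrinsics'];z=c['range_z'];v,u=np.mgrid[:z.shape[0],:z.shape[1]]
    P=np.stack([(u-K[0,2])/K[0,0]*z,(v-K[1,2])/K[1,1]*z,z],-1)
    W=(P-c['t'])@c['R']; W[z==0]=np.nan; return W
E
python3 - <<'E'
from h import *
a=snap('scene','s0');b=snap('top','t0')
cv2.imwrite('pics/both.png',np.hstack([cv2.resize(cv2.imread(f'pics/{n}.png'),None,fx=1,fy=1) for n in['t0']]))
print(bot.read_state())
E
```

```text
{'time': 0.1, 'joint_pos': array([-1.24859241e+00,  4.91510165e-01,  1.55941666e+00, -1.42158497e-06,
        1.09168349e+00, -1.05573097e-01]), 'joint_velocities': array([-0.00040991, -0.00100203, -0.00078888, -0.00048784,  0.00153783,
       -0.00063695]), 'joint_torque': array([ 3.49743183e-03, -6.13622761e+01, -2.58603913e+01,  6.93872944e-02,
        4.70191904e-02, -4.74439969e-05]), 'eef_pos': array([ 0.25923688, -0.56842707,  0.18900374]), 'tool_rot': array([ 9.77212729e-01,  2.12261688e-01, -5.56332324e-05, -5.05779059e-04]), 'contact_force': array([ 0.41983705,  0.06595573, -0.07848373]), 'wrist_torque': array([-0.03158642,  0.02070819, -0.04354109]), 'width': 0.09513843832443351}
```

View pics/t0.png

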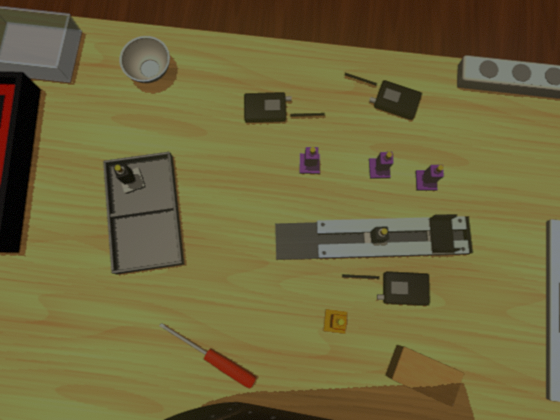

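View pics/s0.png

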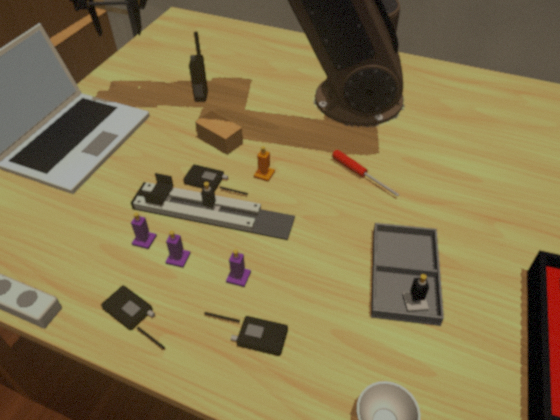

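Top view, candidates: mount on the rail (380,235) is the one I want. Others are the spare in the tray (125,175), the purple ones (310,160), (380,165), (430,178) and the orange one (337,320). The cradle is at (443,233), the rail's open end at (276,241), and the empty tray half at (146,240).

```bash
python3 - <<'E'
from h import *
c=load('t0');W=cloud(c);print(c['intrinsics'],-c['R'].T@c['t'],c['R'].round(3))
for n,(u,v) in dict(mount=(382,232),railopenTL=(277,224),openBL=(277,258),lipTL=(319,222),lipBL=(319,256),lipTR=(468,218),lipBR=(469,252),crad=(443,233),trayTL=(107,160),TR=(171,155),BL=(114,270),BR=(181,263),crossL=(112,214),crossR=(176,209),bay=(146,240),spare=(120,170)).items(): print(n,W[v,u].round(4))
im=cv2.imread('pics/t0.png')
cv2.imwrite('pics/c1.png',cv2.resize(im[195:285,265:485],None,fx=3.6,fy=3.6,interpolation=cv2.INTER_CUBIC))
# mount points
def pts(u0,u1,v0,v1,z0,z1):
    p=W[v0:v1,u0:u1].reshape(-1,3);return p[(p[:,2]>z0)&(p[:,2]<z1)]
p=pts(360,400,215,260,.035,.2);print('mount pts',len(p),p.min(0),p.max(0))
q=p[p[:,2]>.066];print(len(q),np.median(q,0),q[:,2].max())
p=pts(425,460,205,260,.035,.2);print('cradle',len(p),p.min(0),p.max(0))
p=pts(270,475,205,265,.020,.026);r=cv2.minAreaRect(p[:,:2].astype(np.float32)*1000);print('lips',r,cv2.boxPoints(r))
p=pts(270,475,205,265,.003,.012);r=cv2.minAreaRect(p[:,:2].astype(np.float32)*1000);print('base',r,cv2.boxPoints(r))
p=pts(98,190,145,278,.020,.034);r=cv2.minAreaRect(p[:,:2].astype(np.float32)*1000);print('tray',r,cv2.boxPoints(r))
E
```

```text
[[459.07841732   0.         278.17032858]
 [  0.         459.07841732 217.4063793 ]
 [  0.           0.           1.        ]] [ 0.39077705 -0.00892959  0.87300392] [[ 0.118 -0.993  0.002]
 [-0.973 -0.116 -0.2  ]
 [ 0.199  0.021 -0.98 ]]
mount [ 0.5452 -0.1732  0.0904]
railopenTL [0.5538 0.0108 0.004 ]
openBL [0.4888 0.003  0.0029]
lipTL [ 0.5636 -0.0679  0.0222]
lipBL [ 0.4995 -0.0744  0.0223]
lipTR [ 0.6048 -0.3472  0.0222]
lipBR [ 0.5399 -0.351   0.0233]
crad [ 0.5678 -0.2974  0.0343]
trayTL [0.6349 0.3499 0.0286]
TR [0.6633 0.2328 0.0165]
BL [0.4289 0.299  0.0222]
BR [0.4562 0.178  0.0234]
crossL [0.5323 0.3223 0.0233]
crossR [0.5562 0.2038 0.0234]
bay [0.4931 0.2553 0.0052]
spare [0.6027 0.2991 0.0857]
mount pts 263 [ 0.53390567 -0.19041511  0.03629263] [ 0.56085218 -0.16327077  0.09459026]
190 [ 0.54560662 -0.17447708  0.07321925] 0.0945902556658209
cradle 526 [ 0.52985418 -0.31932442  0.03500103] [ 0.59956874 -0.27142744  0.06421731]
lips ((553.4407348632812, -211.86782836914062), (70.67351531982422, 287.9509582519531), 8.55370044708252) [[ 497.08267   -74.749664]
 [ 539.9114   -359.4977  ]
 [ 609.7988   -348.986   ]
 [ 566.9701    -64.237946]]
base ((557.5254516601562, -166.50906372070312), (111.51301574707031, 365.5089111328125), 5.0863261222839355) [[ 485.7861     10.582575]
 [ 518.1909   -353.48706 ]
 [ 629.2648   -343.6007  ]
 [ 596.86       20.468933]]
tray ((545.4554443359375, 267.7378845214844), (220.83602905273438, 130.90975952148438), 15.164111137390137) [[421.76013 302.03   ]
 [456.00415 175.67844]
 [669.15076 233.44577]
 [634.90674 359.79733]]
```

View pics/c1.png

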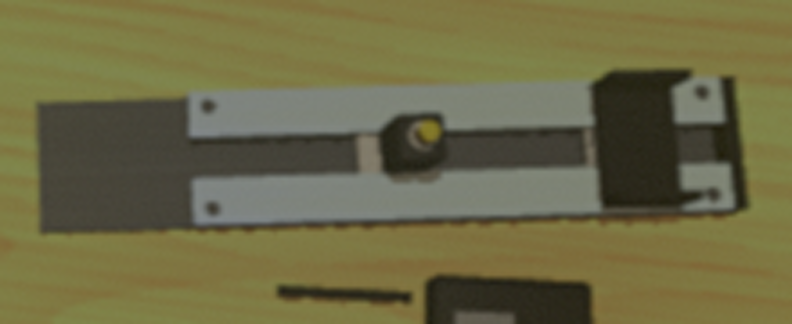

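The crop shows the black block with the brass stud at (412,145), its steel foot in the slot at (370,153), the cradle at (640,140) and the lip end at (190,155). That confirms the choice. The rail heading to the open end is 98.55°, and I'll grip along the slot.

>>> jog_arm(
  increments="0.4255 -0.2397 0.02 0.2785;0.4255 -0.2397 0.02 0.2785;0.4255 -0.2397 0.02 0.2785;0.4255 -0.2397 0.02 0.2785;0.4255 -0.2397 0.02 0.2785;0.4255 -0.2397 0.02 0.2785;0.4255 -0.2397 0.02 0.2785;0.4255 -0.2397 0.02 0.2785;0.4255 -0.2397 0.02 0.2785;0.4255 -0.2397 0.02 0.2785",
  jaw=0.07,
)

```text
time: 0.93
eef_pos: [0.5051, -0.2308, 0.1723]
tool_rot: [0.997, 0.075, -0.0, -0.0]
contact_force: [0.9, -1.1, -0.6]
width: 0.0703
```

>>> jog_arm(
  increments="0.0496 -0.0496 0 0;0.0496 -0.0496 0.01 0;0.0496 -0.0496 0.02 0;0.0496 -0.0496 0.02 0;0.0496 -0.0496 0.02 0",
)

```text
time: 1.35
eef_pos: [0.5454, -0.1763, 0.1519]
tool_rot: [0.997, 0.075, -0.001, -0.0]
contact_force: [-0.5, -0.3, 0.7]
width: 0.0698
```

```bash
python3 - <<'E'
from h import *
c=snap('wrist','w1');s=bot.read_state();print(s['eef_pos'],s['tool_rot'],s['width'])
t=snap('top','t1');W=cloud(t)
p=W[200:270,340:410].reshape(-1,3);q=p[(p[:,2]>.028)&(p[:,2]<.1)]
print(len(q),q.min(0) if len(q) else 0,q.max(0) if len(q) else 0)
K=c['intrinsics'];print(K, -c['R'].T@c['t'])
def proj(X):
    P=c['R']@np.array(X)+c['t'];th=np.arctan2(np.hypot(P[0],P[1]),P[2]);ph=np.arctan2(P[1],P[0]);return K[0,2]+K[0,0]*th*np.cos(ph),K[1,2]+K[1,1]*th*np.sin(ph)
for n,X in dict(stud=(.5468,-.1744,.092),tcp=s['eef_pos'],end=(.532,-.0735,.023)).items(): print(n,np.round(proj(X),1))
E
```

```text
[ 0.54552515 -0.176906    0.15250784] [ 9.97238226e-01  7.42687109e-02 -2.77738808e-04 -5.17118660e-05] 0.07006408606125522
0 0 0
[[325.1922621    0.         278.65184233]
 [  0.         325.1922621  214.3205398 ]
 [  0.           0.           1.        ]] [ 0.6242453  -0.16437808  0.34646715]
stud [276.6 219. ]
tcp [279.6 248.9]
end [180.4 199.2]
```

View pics/w1.png

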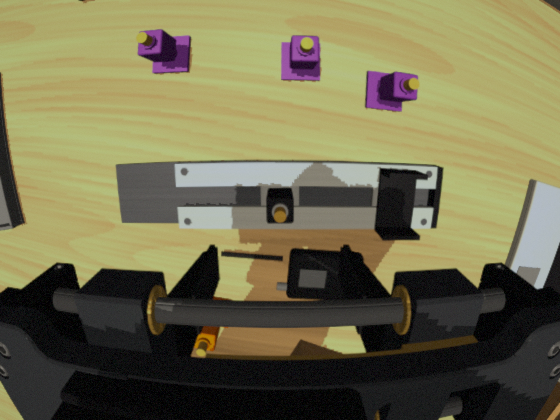

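The wrist view shows the stud tip at (280,214), centred between the fingers. The rail matches the projection to within about 3 px, so I can descend and grip.

>>> jog_arm(
  increments="0.002 0 0.03 0;0.002 0 0.06 0;0.002 0 0.09 0;0.002 0 0.105 0;0.002 0 0.117 0;0.002 0 0.117 0;0.002 0 0.117 0",
)

```text
time: 2.03
eef_pos: [0.5477, -0.1769, 0.0358]
tool_rot: [0.997, 0.074, -0.0, -0.0]
contact_force: [-0.5, 0.4, 0.9]
width: 0.0701
```

>>> jog_arm(
  increments="0 0 0 0;0 0 0 0;0 0 0 0;0 0 0 0;0 0 0 0;0 0 0 0;0 0 0 0;0 0 0 0",
  jaw=0.01,
  grip_force=20,
)

```text
time: 2.7
eef_pos: [0.548, -0.176, 0.0356]
tool_rot: [0.997, 0.075, 0.0, 0.0]
contact_force: [-0.2, 0.2, 0.3]
width: 0.0236
```

The width is 24 mm, so the block is gripped. Now I slide it along the slot, which is tool -y.

>>> jog_arm(
  increments="0 -0.005 0 0;0 -0.012 0 0;0 -0.02 0 0;0 -0.03 0 0;0 -0.04 0 0;0 -0.05 0 0;0 -0.06 0 0;0 -0.07 0 0;0 -0.07 0 0",
)

```text
time: 3.45
eef_pos: [0.537, -0.1047, 0.0355]
tool_rot: [0.997, 0.075, -0.0, -0.0]
contact_force: [-0.2, 1.0, 0.1]
width: 0.0242
```

>>> jog_arm(
  increments="0 -0.01 0 0;0 -0.02 0 0;0 -0.03 0 0;0 -0.04 0 0;0 -0.05 0 0;0 -0.06 0 0;0 -0.068 0 0;0 -0.068 0 0;0 -0.068 0 0;0 -0.068 0 0",
)

```text
time: 4.28
eef_pos: [0.5272, -0.0392, 0.0355]
tool_rot: [0.997, 0.075, -0.0, -0.0]
contact_force: [-0.6, 2.1, 3.4]
width: 0.0238
```

```bash
python3 - <<'E'
from h import *
s=bot.read_state();print(s['eef_pos'],s['contact_force'],s['width'])
d=s['eef_pos'][:2]*1000-np.array([547.5,-172.3]);print('rail x,y',d@[-.1487,.9889],d@[-.9889,-.1487])
snap('scene','s2');im=cv2.imread('pics/s2.png');cv2.imwrite('pics/c2.png',cv2.resize(im[130:280,120:320],None,fx=4,fy=4,interpolation=cv2.INTER_CUBIC))
E
```

```text
[ 0.52723964 -0.03924703  0.03545368] [-0.6148347   2.10287611  3.36401648] 0.023825499649187825
rail x,y 134.5887968278083 0.25048976994975675
```

View pics/c2.png

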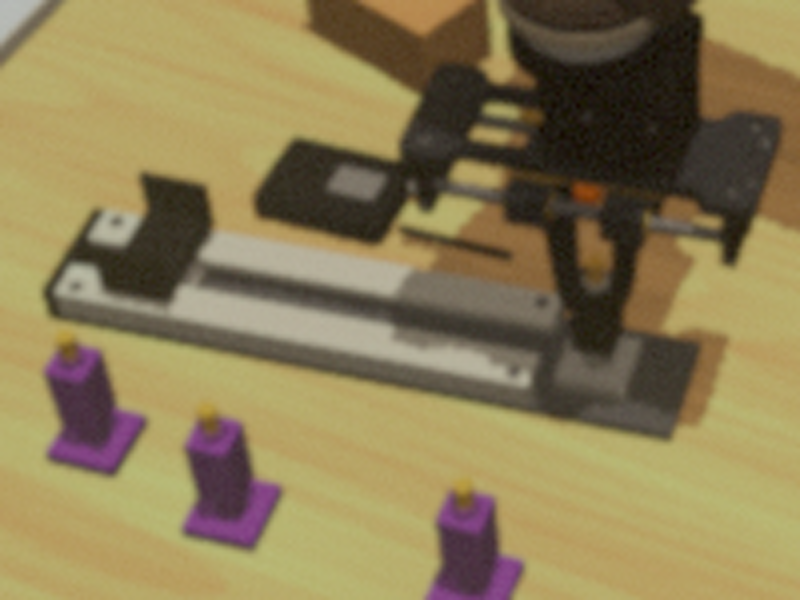

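The mount's foot at (600,365) in the crop is clear of the lip end at (545,350), flat on the base and at rail x of about 135 mm. The cradle hasn't moved. Next I lift it and carry it to the tray.

>>> jog_arm(
  increments="0 0 -0.01 0;0 0 -0.025 0;0 0 -0.045 0;0 0 -0.065 0;0 0 -0.07 0;0 0 -0.07 0",
)

```text
time: 4.83
eef_pos: [0.528, -0.04, 0.1069]
tool_rot: [0.997, 0.074, 0.001, 0.0]
contact_force: [0.5, 0.1, -2.2]
width: 0.0237
```

>>> jog_arm(
  increments="0.001 -0.02 0 0;0.002 -0.05 0 0;0.003 -0.085 0 0;0.005 -0.12 0 0;0.006 -0.155 0 0;0.007 -0.19 0 0;0.009 -0.225 0 0;0.01 -0.26 0 0;0.011 -0.285 0 0;0.011 -0.2946 0 0",
)

```text
time: 5.67
eef_pos: [0.4935, 0.256, 0.1042]
tool_rot: [0.997, 0.076, -0.001, 0.0]
contact_force: [-0.2, -1.2, -2.2]
width: 0.0238
```

>>> jog_arm(
  increments="0 0 0 0;0 0 0 0;0 0 0 0",
)

```text
time: 5.92
eef_pos: [0.4945, 0.2523, 0.1049]
tool_rot: [0.997, 0.074, -0.0, 0.0]
contact_force: [-0.6, -0.5, -1.5]
width: 0.0238
```

```bash
python3 - <<'E'
from h import *
s=bot.read_state();print(s['eef_pos'],s['contact_force'],s['width'])
snap('scene','s3');im=cv2.imread('pics/s3.png');cv2.imwrite('pics/c3.png',cv2.resize(im[150:340,320:520],None,fx=3,fy=3,interpolation=cv2.INTER_CUBIC))
E
```

```text
[0.49445801 0.25225311 0.1049204 ] [-0.62302927 -0.50093779 -1.4966243 ] 0.023763583057008104
```

View pics/c3.png

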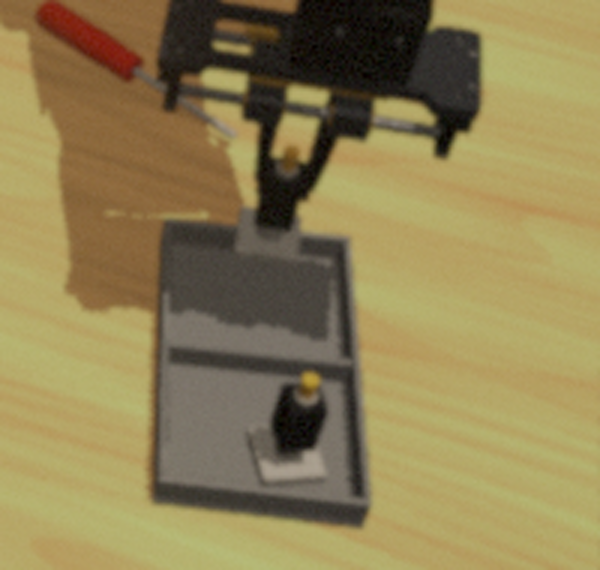

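The mount at (275,200) in the crop hangs upright in the jaws. It only looks level with the tray's end wall because it is raised. Its xy matches the bay centre, so I lower it.

>>> jog_arm(
  increments="0 0 0.015 0;0 0 0.032 0;0 0 0.048 0;0 0 0.058 0;0 0 0.064 0;0 0 0.067 0;0 0 0.069 0;0 0 0.07 0;0 0 0.07 0",
)

```text
time: 6.72
eef_pos: [0.4947, 0.2535, 0.0358]
tool_rot: [0.997, 0.075, 0.0, -0.0]
contact_force: [0.5, 1.0, -2.0]
width: 0.0238
```

```bash
python3 - <<'E'
from h import *
s=bot.read_state();print(s['eef_pos'],s['contact_force'],s['width'])
snap('scene','s4');im=cv2.imread('pics/s4.png');cv2.imwrite('pics/c4.png',cv2.resize(im[150:340,320:520],None,fx=3,fy=3,interpolation=cv2.INTER_CUBIC))
E
```

```text
[0.49471529 0.25346426 0.03582676] [ 0.50883823  1.01620134 -1.95534379] 0.023755760045718877
```

View pics/c4.png

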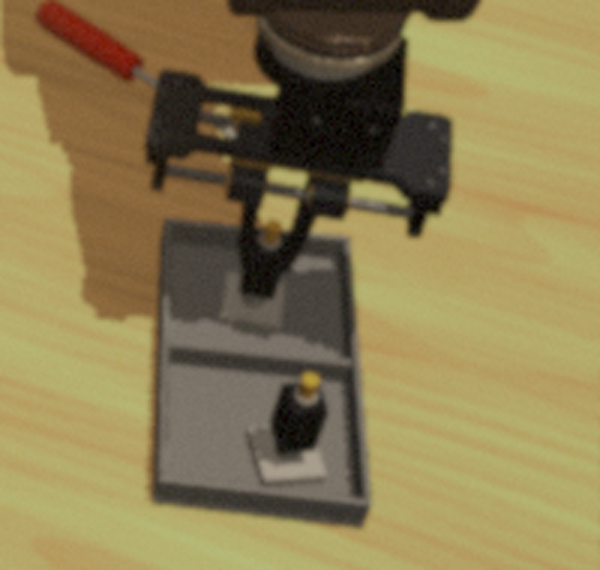

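The foot at (253,300) in the crop is near the centre of the empty half and about 1 mm above the floor. I'll ease it down to contact and release.

>>> jog_arm(
  increments="0 0 0.0005 0;0 0 0.001 0;0 0 0.0015 0;0 0 0.0015 0;0 0 0.0015 0",
)

```text
time: 7.18
eef_pos: [0.4947, 0.2535, 0.0345]
tool_rot: [0.997, 0.075, 0.0, -0.0]
contact_force: [-0.8, -1.4, 5.7]
width: 0.0237
```

>>> jog_arm(
  increments="0 0 0 0;0 0 0 0;0 0 0 0;0 0 0 0;0 0 0 0;0 0 0 0",
  jaw=0.06,
)

```text
time: 7.68
eef_pos: [0.4945, 0.2535, 0.0339]
tool_rot: [0.997, 0.075, -0.0, 0.0]
contact_force: [0.2, -0.2, 0.1]
width: 0.0575
```

>>> jog_arm(
  increments="0 0 -0.02 0;0 0 -0.05 0;0 0 -0.08 0;0 0 -0.11 0;0 0 -0.14 0;0 0 -0.16 0;0 0 -0.16 0;0 0 -0.16 0;0 0 -0.16 0",
)

```text
time: 8.43
eef_pos: [0.494, 0.2533, 0.193]
tool_rot: [0.997, 0.075, -0.001, 0.0]
contact_force: [0.2, 0.4, -0.7]
width: 0.0598
```

```bash
python3 - <<'E'
from h import *
s=bot.read_state();print(s['eef_pos'],s['contact_force'],s['width'])
c=snap('scene','s5');W=cloud(c).reshape(-1,3)
d=W*1000-[493.8,253.7,5];x=d@[.965,.262,0];y=d@[-.262,.965,0];m=(abs(x)<48)&(abs(y)<57)&(d[:,2]>30)&(d[:,2]<95)
print(m.sum(),'top',d[m,2].max(),'x',np.percentile(x[m],[5,50,95]),'y',np.percentile(y[m],[5,50,95]))
for a,b in((30,50),(50,70),(74,90)):
    k=m&(d[:,2]>a)&(d[:,2]<b);print(a,b,k.sum(),x[k].mean(),y[k].mean())
im=cv2.imread('pics/s5.png');cv2.imwrite('pics/c5.png',cv2.resize(im[150:340,120:480],None,fx=2.2,fy=2.2,interpolation=cv2.INTER_CUBIC))
E
```

```text
[0.49400288 0.25327004 0.19303718] [ 0.23988928  0.3932311  -0.70335178] 0.05978463055185237
280 top 87.52901648416585 x [-4.43582082 11.63454771 15.3002977 ] y [-15.40112507  -5.05228462   5.76206361]
30 50 86 12.412963248767356 -5.675539777783883
50 70 148 8.450081087053576 -4.885695090549002
74 90 33 3.995750564127476 -3.9384459469710524
```

View pics/c5.png

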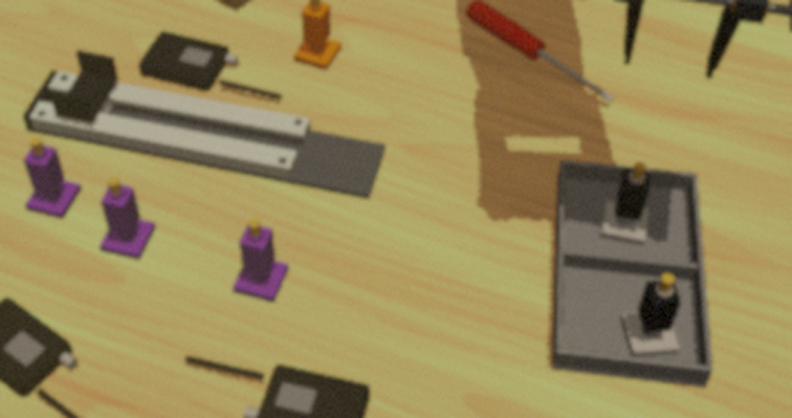

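The mount stands upright at (630,200), parallel to the spare. Its stud top measures 87.5 mm above the floor, where 86 is expected. The gripper is clear and the cradle is in place.

```bash
python3 -c "
from station import bot
print(bot.hand_in(), bot.read_state()['time'])"
```

```text
the job is handed in; nothing more can be done
the job is handed in; nothing more can be done
```

The mount is out of the rail and standing upright in the empty half of the tray, and I handed the job in at about 8.5 s. I gripped its block along the slot, slid it to rail x ≈ 135 mm with the foot down, lifted it out, lowered it until the foot touched the tray floor, let go and raised the gripper clear.

- **Position:** the last picture and depth check put the mount within about 1 cm of the bay centre. The depth points see only one side of the mount, so this is approximate.
- **Upright:** the stud top measured 87.5 mm above the tray floor, against 86 mm nominal. I judged upright by eye; the mount stands parallel to the spare in the picture.
- **Cradle:** it looked unmoved in the pictures, but I did not measure it again.
- **Disagreement:** the wrist view put the stud about 3–6 px from where I predicted it (roughly 3–4 mm). I shifted the grasp 2 mm, and the jaws then closed on the block at its 24 mm width.

No check failed.

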